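# Lock the clean-out hatch of the router table's dust box

### The arm

A 6-joint arm with a two-finger parallel gripper is mounted at the origin on the work surface. World frame = base frame: x ahead of the robot, y to its left, z up, the work surface at z = 0. Lengths are in m, angles in rad, forces in N, time in s.
With the tool pointing down it reaches from about 0.35 to 0.775 m from the base axis. Payload 7.3 kg.
Tool frame: the origin (TCP) lies between the finger pads; the fingertips stand ahead of it and the grasp point (between the pads) lies 6 mm ahead of it (robot.tip_extent is the x of the fingertips in the tool frame, in m); x points along the fingers, z is the direction in which the jaws open and shut, and the axes are right-handed (so a half turn about x gives the same grasp; the last joint's range is limited). The gripper opens to 92 mm and grips with 3 to 60 N. Pads are 19 mm wide; open, the fingers measure 130 mm over their backs; the gripper's body (75 mm by 190 mm) begins 47 mm behind the grasp point.
Start: joints at [-1.282, 0.342, 1.524, -0, 1.275, -0.146], TCP at [0.221, -0.476, 0.252] pointing down, gripper open.
Joint ranges: [-2.53, 2.53], [-0.77, 2.02], [0.04, 2.7], [-1, 4.14], [0.28, 2.66], [-3.11, 3.11]. Speed limits (rad/s): [2.57, 2.57, 3.14, 3.14, 3.14, 3.14].

### API

Orientations are given as [roll, pitch, yaw] about the fixed x, y, z axes, in that order (R = Rz(yaw) Ry(pitch) Rx(roll)).
In Python, from cell import robot gives the robot as it stands. The module is installed in compiled form; this text tells all that it offers.
- The arm moves only by the shell command python3 -m creep 'ROWS' [FORCE]. ROWS is JSON, a list of rows, each an object with "translation": the shift along the tool's x, y, z in m, a list of three; "twist": the turn, a rotation vector about the tool's x, y, z in rad, a list of three; "hand": the opening in per cent of the stroke, from 0 (shut) to 100 (fully open). A call has 1 to 5 rows; each row is the pose to reach, as a shift and turn from the pose measured when the call began, along the tool's axes at that moment; what a row does not reach only later rows make up. A row lasts 1/10 s, in which the tool goes at most 50 mm and 8.59 degrees, less where a joint would pass 70% of its speed; a pose out of reach is approached as far as the arm can. A call with a gripper value outside its range is refused whole. The fingers move at their own pace and stop on an object; FORCE is the grip in N (left out, the last holds). Time passes only in rows, so rows that repeat a pose let the fingers close. It gives the time, the measured TCP pose, the force and the opening at its end, in the units of the state.
- robot.observe(): the state, without advancing time (a new reading comes with each control period).
- robot.read_camera(name): name is "side" or "top"; returns the picture (384x512x3 uint8, blue, green, red); there is no depth.
- robot.calibration(name): a dict with "intrinsics" (3x3 intrinsics, pixels), "cam_to_world" (4x4, takes a point from camera to world coordinates). Camera axes: x right, y up, looking along -z (the intrinsics and any distortion apply to the point x, -y, -z); pixel columns grow to the right and rows downward; lengths in m; the calibration is good to about 2 mm. A picture is of the moment at which its call begins. calibration takes no time and is no camera call.
- robot.hand_in(): hands the job in, once; it reports no verdict.
The state is a dict: "time": time; "qpos": joint angles; "qvel": joint speeds; "joint_efforts": joint torques, N m; "tool_pos": TCP position; "tool_rot": TCP orientation; "contact_force": force on the tool from outside, world axes, zero at the start; "torque": the same for the moment, N m; "opening": finger opening in m.
Only numpy, scipy, OpenCV 4.12 (cv2) and the standard library are available. Lean on these libraries where they do the work, as an engineer would, in place of code of your own. Each camera call takes 0.05 s, during which the arm holds its last target. There are 200 camera calls.

### The job

Close the clean-out hatch of the blue dust box and lock it: swing the hatch down, press it gently against its spring pins until you feel it sit on the steel keeper bar at the front, and while it is held there turn the yellow wing knob clockwise (seen from above) about a quarter turn, until the hidden cam tongue is fully under the keeper bar; then let go, so that the latch alone holds the hatch shut. Never press, pull or turn hard enough to strain the tongue, the panel or the keeper (17 N or so at the knob is plenty), and leave the other things on the bench alone.

Things in the scene. Friction and masses are not known exactly. Their poses are not given: they have to be found in the camera images.
- dust_box: Fixed blue box, 280 (x) x 260 (y) x 90 mm high, hose port on its far (+x) side; its -x side is the front. Origin: centre of its underside, z up. Its top is an 8 mm thick frame (top face 90 mm up) round an opening x = -85 to +110, y = -95 to +95 mm, whose front edge is a steel keeper bar.
- hatch_panel: Grey hatch panel, 225 x 210 x 8 mm, 0.19 to 0.33 kg, lying over the opening when shut. Origin: on the hinge line at its far edge, mid-width, on its underside (x = +125, y = 0, z = 90 mm of the dust box); own y axis = hinge axis. It runs from x = -5 to -230 mm, underside z = 0, top face z = 8 mm. The knob's axis stands at x = -191, y = 0.
- hatch (a joint): Opening angle of the hatch, rad: 0 level with the frame, growing as the front edge rises (limit 1.2); seated on the keeper it reads 0 to 0.06. It starts part open; a stiff friction hinge (about 0.4 N m) holds it. Pushed down and left unlocked, it stays up on the two spring pins, about 20 mm at its front (0.09 rad).
- wing_knob (a joint): Turn of the wing knob, rad, growing clockwise seen from above. 0: wing parallel to the front edge, tongue pointing to the dust box's -y, clear of the keeper. 1.57 (hard stop): wing square to the front edge, tongue pointing to the front, fully under the keeper. The tongue meets the keeper's edge at about 0.35. Friction 0.06 N m. It starts between 0 and 0.25.
- knob_grip (a point): On the knob's axis, mid-wing, 26 mm above the panel's top face. z: knob axis, away from the panel; y: along the wing. Black flange, 44 mm diameter, 8 mm high, may be pressed on with the fingertips; on it a yellow wing 12 mm thick, 54 mm long, 8 to 38 mm above the panel; the wing end with the white patch (-y) points the way the tongue points.
- tongue_tip (a point): Middle of the end face of the hidden steel cam tongue: flat bar 13 mm wide, 6 mm thick, reaching 34 mm from the knob's axis, its upper face 13.5 mm below the panel's underside. It passes 1.5 mm below the 12 mm keeper only while the hatch is pressed down on the keeper (within about 1.5 mm); with the hatch higher it jams against the keeper's edge.
- push_spot (a point): A free spot on the hatch's top face, 120 mm from the hinge line and 75 mm left of the middle (+y), good for pushing the hatch down.
- front_edge (a point): Middle of the keeper bar's inner edge (x = -85, y = 0 of the dust box), at the height of the frame's top face (z = 90 mm). The keeper: steel bar 25 (x) x 138 (y) x 12 mm, x = -110 to -85; the shut hatch sits on it and the tongue goes under it. Screwed down by hand, it stands 0 to 12 mm above the frame, different each time and not measured: feel for it.
- push_block: Bystander: orange push block 130 x 60 mm with a wooden grip, 48 mm high, loose on the bench. Origin: centre of its underside.
- collet_wrench: Bystander: steel wrench, 150 mm long, loose on the bench. Origin: about its middle, on the bench.
- offcut: Bystander: pine offcut 100 x 45 x 40 mm, loose on the bench. Origin: centre of its underside.
- pin_left (a point): Top of the left (+y) brass spring pin, 10 mm diameter, standing 20 mm above the frame at x = -98, y = +85 mm of the dust box; the other is at y = -85. Both are pushed down by the hatch's front corners. Pressing the hatch down at the knob takes about 5 N at first, rising by 0.5 N per mm to at most about 14 N; then the panel meets the keeper hard.

How it is judged:
By the outcome, as a careful person would: the job done as asked, in the order asked, and still so for the second after the job is handed in, with the robot touching nothing.
It also fails if it takes over 67 s, if anything falls off the work surface, if the arm or the gripper's body presses on something with over 40 N, if the wrist force passes 120 N, or if a joint passes its speed limit or range.

## Working session

There is one attempt and no reset: what is moved stays moved. The work goes in short steps, Python scripts to look and compute and a shell command to move; the robot and the scene stay as the last step left them, time stands still between calls to the robot, and variables do not carry over. Pictures are saved under pics/ and viewed, about 8 in all and at most 12, crops included, and the job is handed in when it is done.

```bash
mkdir -p pics; python3 - <<'E'
from cell import robot
import cv2,numpy as np
np.set_printoptions(precision=4,suppress=True)
for n in("top","side"):
    im=robot.read_camera(n);cv2.imwrite(f"pics/{n}0.png",im)
    c=robot.calibration(n);print({k:np.array(v) for k,v in c.items()})
print(robot.observe(),robot.tip_extent)
E
```

```text
{'intrinsics': array([[427.0408,   0.    , 255.1126],
       [  0.    , 427.0408, 186.1599],
       [  0.    ,   0.    ,   1.    ]]), 'cam_to_world': array([[ 0.0152,  0.9891, -0.1467,  0.4218],
       [-0.9997,  0.0174,  0.0142,  0.0174],
       [ 0.0166,  0.1464,  0.9891,  0.9582],
       [ 0.    ,  0.    ,  0.    ,  1.    ]])}
{'intrinsics': array([[378.569 ,   0.    , 253.5903],
       [  0.    , 378.569 , 183.8352],
       [  0.    ,   0.    ,   1.    ]]), 'cam_to_world': array([[-0.9222,  0.2004, -0.3307,  0.289 ],
       [-0.3858, -0.4181,  0.8224,  0.6971],
       [ 0.0265,  0.886 ,  0.4629,  0.4872],
       [ 0.    ,  0.    ,  0.    ,  1.    ]])}
{'time': 0.1, 'qpos': array([-1.282 ,  0.3427,  1.5249, -0.    ,  1.2754, -0.146 ]), 'qvel': array([-0.0003, -0.0003, -0.0027, -0.0006, -0.0021,  0.0014]), 'joint_efforts': array([  0.0011, -43.2004, -24.4695,   0.072 ,   0.0527,  -0.0001]), 'tool_pos': array([ 0.2211, -0.4758,  0.2511]), 'tool_rot': array([3.0129, 1.5695, 1.877 ]), 'contact_force': array([ 0.3744, -0.7003, -0.375 ]), 'torque': array([-0.0504,  0.0567, -0.0039]), 'opening': 0.09218496965573246} 0.025
```

View pics/top0.png

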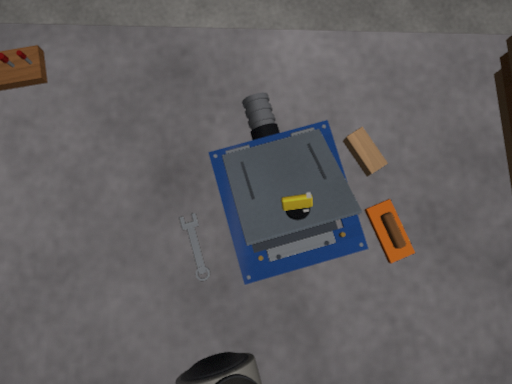

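View pics/side0.png

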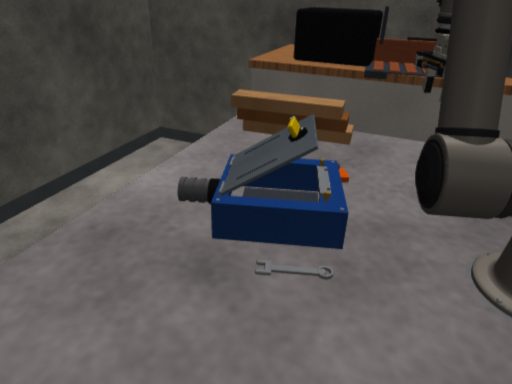

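Top view: the blue frame's four screws are near (216,157), (324,127), (361,244) and (249,277). The yellow wing is near (297,202) with its white patch on the right (-y) end, and the panel's front corners are near (249,243) and (358,207). Side view: the hatch is about half open and the knob is near (294,128).

```bash
cat > h.py <<'E'
from cell import robot
import cv2,numpy as np
from scipy.spatial.transform import Rotation as Ro
np.set_printoptions(precision=4,suppress=True)
C={n:{k:np.array(v) for k,v in robot.calibration(n).items()} for n in("top","side")}
def ray(n,uv):
    K,T=C[n]["intrinsics"],C[n]["cam_to_world"]
    d=np.array([(uv[0]-K[0,2])/K[0,0],-(uv[1]-K[1,2])/K[1,1],-1.]);d=T[:3,:3]@d
    return T[:3,3],d/np.linalg.norm(d)
def onz(n,uv,z):
    o,d=ray(n,uv);return o+d*(z-o[2])/d[2]
def tri(a,b):
    (o,d),(p,e)=ray("top",a),ray("side",b)
    s=np.linalg.lstsq(np.c_[d,-e],p-o,rcond=None)[0]
    x,y=o+s[0]*d,p+s[1]*e;return (x+y)/2,np.linalg.norm(x-y)
def proj(n,P):
    K,T=C[n]["intrinsics"],C[n]["cam_to_world"];q=T[:3,:3].T@(np.array(P)-T[:3,3])
    q=K@[q[0],-q[1],-q[2]];return q[:2]/q[2]
def yellow(im):
    h=cv2.cvtColor(im,cv2.COLOR_BGR2HSV);m=cv2.inRange(h,(22,150,90),(34,255,255))
    n,l,s,c=cv2.connectedComponentsWithStats(m);i=1+s[1:,4].argmax()
    return c[i],s[i,4],cv2.minAreaRect(np.argwhere(l==i)[:,::-1].astype(np.float32))
def tool():
    s=robot.observe();return s,Ro.from_euler("xyz",s["tool_rot"]).as_matrix()
E
python3 - <<'E'
from h import *
im=cv2.imread("pics/top0.png");h=cv2.cvtColor(im,cv2.COLOR_BGR2HSV)
m=cv2.inRange(h,(108,150,50),(125,255,255));r=cv2.minAreaRect(cv2.convexHull(np.argwhere(m>0)[:,::-1].astype(np.float32)))
print("blue rect",r)
S=np.array([onz("top",p,.09) for p in[(216,157),(324,127),(361,244),(249,277)]])
print(S[:,:2],S.mean(0),[np.linalg.norm(S[i]-S[(i+1)%4]) for i in range(4)])
yx=(S[0]+S[1]-S[2]-S[3]);print("yaw",np.arctan2(yx[1],yx[0]));yy=(S[0]+S[3]-S[1]-S[2]);print(np.arctan2(-yy[0],yy[1]))
hull=cv2.approxPolyDP(cv2.convexHull(np.argwhere(m>0)[:,::-1].astype(np.float32)),6,True)[:,0];print("hull",hull,[onz("top",p,.09)[:2] for p in hull])
a=yellow(im);b=yellow(cv2.imread("pics/side0.png"));print(a,b,tri(a[0],b[0]))
cv2.imwrite("pics/crop0.png",np.hstack([cv2.resize(im[140:290,200:380],None,fx=2.2,fy=2.2,interpolation=2),cv2.resize(cv2.imread("pics/side0.png")[100:250,205:365],None,fx=2.2,fy=2.2,interpolation=2)]))
E
```

```text
blue rect ((286.925048828125, 200.36724853515625), (136.24298095703125, 127.47901916503906), 73.7798080444336)
[[ 0.6102  0.0869]
 [ 0.6789 -0.1382]
 [ 0.436  -0.2112]
 [ 0.3674  0.0143]] [ 0.5232 -0.062   0.09  ] [np.float64(0.23533729831332198), np.float64(0.25364872791113313), np.float64(0.2356676630992471), np.float64(0.2534618641765598)]
yaw 0.2912416150452449
0.29591992577247084
hull [[366. 248.]
 [245. 283.]
 [209. 153.]
 [326. 121.]] [array([ 0.4282, -0.2211]), array([0.3556, 0.022 ]), array([0.6184, 0.1017]), array([ 0.6921, -0.1425])]
(array([296.0106, 202.1662]), np.int32(379), ((296.8800354003906, 201.65997314453125), (13.717872619628906, 29.839908599853516), 81.8698959350586)) (array([293.8732, 125.6479]), np.int32(142), ((294.7500305175781, 125.75), (14.849242210388184, 12.727920532226562), 45.0)) (array([ 0.5047, -0.0646,  0.2214]), np.float64(0.0010914465461628214))
```

View pics/crop0.png

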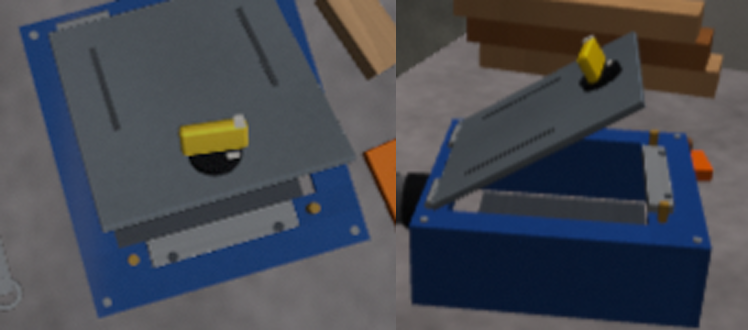

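```bash
cat >> h.py <<'E'
BC=np.array([.5235,-.061,0]);BY=.293;BR=Ro.from_euler("z",BY).as_matrix()
def box(p): return BC+BR@np.array(p)
def delta(P,jaw=None):   # box-frame TCP goal; jaw = jaw direction angle from box +x, tool down
    s,R=tool();print("tool in box",BR.T@(s["tool_pos"]-BC),"R\n",BR.T@R,"q",s["qpos"],"F",s["contact_force"],"open",s["opening"])
    print("shift",R.T@(box(P)-s["tool_pos"]))
    if jaw is not None:
        z=np.array([np.cos(jaw),np.sin(jaw),0]);x=np.array([0,0,-1.]);G=BR@np.c_[x,np.cross(z,x),z]
        print("twist",Ro.from_matrix(R.T@G).as_rotvec())
E
python3 - <<'E'
from h import *
delta((-.035,.07,.30),0); delta((-.035,.07,.30),np.pi)
E
```

```text
tool in box [-0.4094 -0.3098  0.2511] R
 [[-0.      0.99    0.1413]
 [ 0.0013  0.1413 -0.99  ]
 [-1.      0.0002 -0.0013]] q [-1.282   0.3427  1.5249 -0.      1.2754 -0.146 ] F [ 0.3744 -0.7003 -0.375 ] open 0.09218496965573246
shift [-0.0484  0.4243 -0.3232]
twist [-1.429  -0.001  -0.0011]
tool in box [-0.4094 -0.3098  0.2511] R
 [[-0.      0.99    0.1413]
 [ 0.0013  0.1413 -0.99  ]
 [-1.      0.0002 -0.0013]] q [-1.282   0.3427  1.5249 -0.      1.2754 -0.146 ] F [ 0.3744 -0.7003 -0.375 ] open 0.09218496965573246
shift [-0.0484  0.4243 -0.3232]
twist [ 1.7126 -0.0011  0.001 ]
```

```bash
python3 -m creep '[{"translation":[-0.04,0.0,0.0],"twist":[0,0,0],"hand":0},{"translation":[-0.06,0.03,-0.03],"twist":[0,0,0],"hand":0},{"translation":[-0.06,0.065,-0.055],"twist":[0,0,0],"hand":0},{"translation":[-0.06,0.10,-0.08],"twist":[0,0,0],"hand":0},{"translation":[-0.06,0.14,-0.105],"twist":[0,0,0],"hand":0}]'
python3 -m creep '[{"translation":[0,0.04,-0.03],"twist":[0,0,0],"hand":0},{"translation":[0,0.08,-0.06],"twist":[0,0,0],"hand":0},{"translation":[0,0.12,-0.09],"twist":[0,0,0],"hand":0},{"translation":[0,0.16,-0.12],"twist":[0,0,0],"hand":0},{"translation":[0,0.2,-0.15],"twist":[0,0,0],"hand":0}]'
python3 -m creep '[{"translation":[0,0,0],"twist":[-0.15,0,0],"hand":0},{"translation":[0,0,0],"twist":[-0.3,0,0],"hand":0},{"translation":[0,0,0],"twist":[-0.45,0,0],"hand":0},{"translation":[0,0,0],"twist":[-0.6,0,0],"hand":0},{"translation":[0,0,0],"twist":[-0.75,0,0],"hand":0}]'
python3 -c "
from h import *
delta((-.035,.07,.26),0)"
```

```text
time: 0.6
tool_pos: [0.304, -0.3203, 0.3112]
tool_rot: [3.076, 1.569, 1.939]
contact_force: [0.2, -0.4, 0.2]
opening: 0.0563
time: 1.1
tool_pos: [0.4222, -0.0993, 0.3114]
tool_rot: [3.099, 1.569, 1.961]
contact_force: [1.4, -0.7, -0.0]
opening: 0.0165
time: 1.6
tool_pos: [0.4221, -0.0991, 0.311]
tool_rot: [2.623, 1.569, 2.242]
contact_force: [-0.5, -0.2, 0.2]
opening: 0.0004
tool in box [-0.1081 -0.0072  0.311 ] R
 [[-0.0008  0.6241  0.7813]
 [ 0.0021  0.7813 -0.6241]
 [-1.      0.0011 -0.0019]] q [-0.4084  0.1277  1.6428  0.0011  1.3731 -0.0276] F [-0.4554 -0.2098  0.2355] open 0.00042070237324516466
shift [0.0511 0.1059 0.0091]
twist [-0.674  -0.0015 -0.0017]
```

```bash
python3 -m creep '[{"translation":[0,0.035,0.003],"twist":[-0.15,0,0],"hand":0},{"translation":[0,0.07,0.006],"twist":[-0.3,0,0],"hand":0},{"translation":[0,0.106,0.009],"twist":[-0.45,0,0],"hand":0},{"translation":[0.02,0.106,0.009],"twist":[-0.6,0,0],"hand":0},{"translation":[0.051,0.106,0.009],"twist":[-0.674,0,0],"hand":0}]'
python3 -m creep '[{"translation":[0.01,0,0],"twist":[0,0,0],"hand":0},{"translation":[0.02,0,0],"twist":[0,0,0],"hand":0},{"translation":[0.03,0,0],"twist":[0,0,0],"hand":0},{"translation":[0.04,0,0],"twist":[0,0,0],"hand":0},{"translation":[0.05,0,0],"twist":[0,0,0],"hand":0}]'
python3 -c "
from h import *
delta((-.035,.07,.139),0)"
```

```text
time: 2.1
tool_pos: [0.4708, -0.003, 0.2605]
tool_rot: [0.216, 1.569, 0.517]
contact_force: [1.3, -0.2, -0.7]
opening: 0.0002
time: 2.6
tool_pos: [0.4713, -0.0031, 0.2103]
tool_rot: [-0.007, 1.567, 0.293]
contact_force: [-0.9, 0.6, 0.7]
opening: 0.0006
tool in box [-0.0333  0.0705  0.2103] R
 [[ 0.0033 -0.0067  1.    ]
 [-0.      1.      0.0067]
 [-1.     -0.      0.0033]] q [-0.1704  0.2835  1.7328  0.0016  1.1224 -0.4708] F [-0.9237  0.5749  0.7481] open 0.0005726143909336248
shift [ 0.0713 -0.0005 -0.0019]
twist [0.0067 0.0033 0.    ]
```

```bash
for i in 1; do python3 -m creep '[{"translation":[0.005,0,0],"twist":[0,0,0],"hand":0},{"translation":[0.010,0,0],"twist":[0,0,0],"hand":0},{"translation":[0.015,0,0],"twist":[0,0,0],"hand":0},{"translation":[0.02,0,0],"twist":[0,0,0],"hand":0},{"translation":[0.025,0,0],"twist":[0,0,0],"hand":0}]'; done
python3 -m creep '[{"translation":[0.005,0,0],"twist":[0,0,0],"hand":0},{"translation":[0.010,0,0],"twist":[0,0,0],"hand":0},{"translation":[0.015,0,0],"twist":[0,0,0],"hand":0},{"translation":[0.02,0,0],"twist":[0,0,0],"hand":0},{"translation":[0.025,0,0],"twist":[0,0,0],"hand":0}]'
python3 -c "
from h import *
im=robot.read_camera('side');cv2.imwrite('pics/s1.png',cv2.resize(im[60:260,180:420],None,fx=3,fy=3))
delta((-.035,.07,.139),0)"
```

```text
time: 3.1
tool_pos: [0.4714, -0.0031, 0.185]
tool_rot: [-0.043, 1.567, 0.256]
contact_force: [0.2, 0.4, -0.6]
opening: 0.0005
time: 3.6
tool_pos: [0.4715, -0.0031, 0.1596]
tool_rot: [-0.048, 1.567, 0.252]
contact_force: [-1.0, 0.2, 0.2]
opening: 0.0005
tool in box [-0.0334  0.0706  0.1589] R
 [[ 0.0024 -0.0066  1.    ]
 [ 0.0004  1.      0.0066]
 [-1.      0.0004  0.0024]] q [-0.1703  0.3471  1.8037  0.0018  0.9888 -0.4709] F [-0.183   0.0276 -0.8973] open 0.00015765337712616
shift [ 0.0199 -0.0006 -0.0016]
twist [ 0.0066  0.0024 -0.0004]
```

View pics/s1.png

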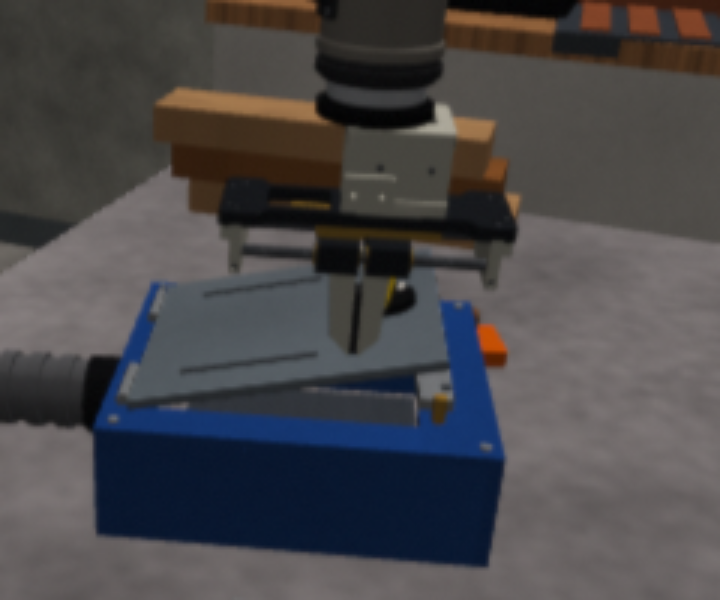

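The fingers are pressing the panel and the hatch is swinging down, with the knob visible behind them. I'll carry on to about 0.1 rad, then back off and look.

```bash
python3 -m creep '[{"translation":[0.005,0,0],"twist":[0,0,0],"hand":0},{"translation":[0.010,0,0],"twist":[0,0,0],"hand":0},{"translation":[0.015,0,0],"twist":[0,0,0],"hand":0},{"translation":[0.02,0,0],"twist":[0,0,0],"hand":0},{"translation":[0.02,0,0],"twist":[0,0,0],"hand":0}]'
python3 -m creep '[{"translation":[-0.04,0,0],"twist":[0,0,0],"hand":50},{"translation":[-0.08,0.02,-0.02],"twist":[0,0,0],"hand":50},{"translation":[-0.08,0.06,-0.04],"twist":[0,0,0],"hand":50},{"translation":[-0.08,0.1,-0.06],"twist":[0,0,0],"hand":50},{"translation":[-0.08,0.14,-0.08],"twist":[0,0,0],"hand":50}]'
python3 - <<'E'
from h import *
t=robot.read_camera('top');s=robot.read_camera('side')
cv2.imwrite('pics/c2.png',np.hstack([cv2.resize(t[140:300,190:380],None,fx=2,fy=2,interpolation=2),cv2.resize(s[90:250,200:360],None,fx=2,fy=2,interpolation=2)]))
a,b=yellow(t),yellow(s);print(a,b);p,e=tri(a[0],b[0]);print(p,BR.T@(p-BC),e)
r=a[2];q=cv2.boxPoints(r);z=p[2];w=[BR.T@(onz("top",u,z)-BC) for u in q];print(np.array(w))
E
```

```text
time: 4.15
tool_pos: [0.471, -0.003, 0.1383]
tool_rot: [0.388, 1.569, 0.687]
contact_force: [-0.8, -0.5, -0.3]
opening: 0.0001
time: 4.65
tool_pos: [0.352, 0.1078, 0.2186]
tool_rot: [0.244, 1.568, 0.542]
contact_force: [1.0, 0.9, 0.6]
opening: 0.0361
(array([296.4452, 227.5548]), np.int32(155), ((296.4139404296875, 227.55331420898438), (7.1523237228393555, 22.815006256103516), 84.80557250976562)) (array([310.1463, 160.1951]), np.int32(82), ((309.5, 161.0), (14.0, 7.0), 90.0))
[ 0.4641 -0.0743  0.1437] [-0.0607  0.0044  0.1437] 0.00033925346569297976
[[-0.0498  0.0245  0.1437]
 [-0.0579 -0.0183  0.1437]
 [-0.0712 -0.0156  0.1437]
 [-0.0631  0.0272  0.1437]]
```

View pics/c2.png

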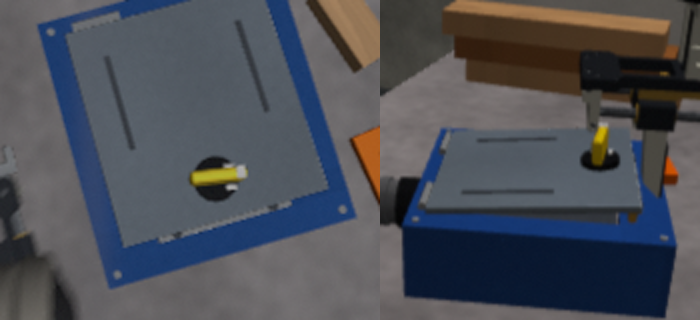

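```bash
cat >> h.py <<'E'
def goal(P,k,th):  # P: grasp-axis TCP goal in box frame, k knob angle, th hatch tilt
    s,R=tool();A=Ro.from_euler("y",th).as_matrix()  # panel normal leans to +x
    x=A@[0,0,-1.];z=A@[np.cos(k),-np.sin(k),0];G=BR@np.c_[x,np.cross(z,x),z]
    print("tool in box",BR.T@(s["tool_pos"]-BC),"F box",BR.T@s["contact_force"],"T",BR.T@s["torque"],"open",s["opening"],"t",s["time"],"q6",s["qpos"][5])
    print("shift",R.T@(box(P)-s["tool_pos"]),"twist",Ro.from_matrix(R.T@G).as_rotvec())
def kp(th,h): # box point on knob axis, h above panel top
    return np.array([.125-.191*np.cos(th)+(.008+h)*np.sin(th),0,.09+.191*np.sin(th)+(.008+h)*np.cos(th)])
E
python3 -c "
from h import *
print(kp(.1,.036));goal(kp(.1,.036)+[0,0,.05],.187,.05)"
```

```text
[-0.0607  0.      0.1528]
tool in box [-0.1174  0.2135  0.2184] F box [ 0.7771 -0.7165 -0.305 ] T [-0.045  -0.1289  0.0259] open 0.043196788001189396 t 4.75 q6 -0.2129188129143191
shift [ 0.0151 -0.2141  0.0545] twist [ 0.1976  0.0501 -0.0065]
```

```bash
python3 -m creep '[{"translation":[0,-0.045,0.012],"twist":[0.04,0.01,0],"hand":25},{"translation":[0,-0.09,0.024],"twist":[0.08,0.02,0],"hand":25},{"translation":[0,-0.135,0.036],"twist":[0.12,0.03,0],"hand":25},{"translation":[0.005,-0.175,0.047],"twist":[0.16,0.04,0],"hand":25},{"translation":[0.015,-0.214,0.0545],"twist":[0.198,0.05,-0.006],"hand":25}]'
python3 -c "
from h import *
t=robot.read_camera('side');cv2.imwrite('pics/s3.png',cv2.resize(t[80:220,220:400],None,fx=3.5,fy=3.5,interpolation=2))
goal(kp(.1,.036),.187,.05)"
```

```text
time: 5.25
tool_pos: [0.4671, -0.081, 0.2033]
tool_rot: [-2.933, 1.523, -2.83]
contact_force: [-0.4, 0.4, -0.4]
opening: 0.023
tool in box [-0.0592 -0.0075  0.2014] F box [ 0.1284 -4.7305 -1.0392] T [-0.3029 -0.1952  0.0252] open 0.023039958905796826 t 5.3 q6 -0.40632680463973964
shift [ 0.0485  0.0077 -0.0005] twist [-0.0068  0.0009  0.0031]
```

View pics/s3.png

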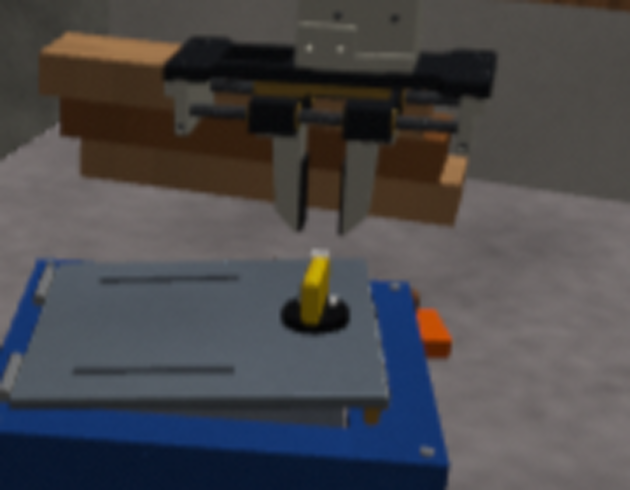

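The open fingers straddle the wing from above and line up with it. Next I descend to just above the flange.

```bash
python3 -m creep '[{"translation":[0,0.004,0],"twist":[0,0,0],"hand":25},{"translation":[0,0.007,0],"twist":[0,0,0],"hand":25},{"translation":[0.01,0.007,0],"twist":[0,0,0],"hand":25},{"translation":[0.02,0.007,0],"twist":[0,0,0],"hand":25},{"translation":[0.028,0.007,0],"twist":[0,0,0],"hand":25}]'
python3 -c "
from h import *
goal(kp(.1,.036),.187,.05)"
```

```text
time: 5.8
tool_pos: [0.4663, -0.0779, 0.1724]
tool_rot: [-2.893, 1.52, -2.793]
contact_force: [0.4, -1.2, -0.0]
opening: 0.023
tool in box [-0.0596  0.0003  0.1724] F box [ 0.082  -1.2737 -0.0038] T [-0.0788 -0.1166  0.0255] open 0.0229547946217873 t 5.8 q6 -0.3922047986134316
shift [ 0.0196 -0.0003  0.    ] twist [-0.0053  0.0002  0.0028]
```

```bash
python3 -m creep '[{"translation":[0.005,0,0],"twist":[0,0,0],"hand":25},{"translation":[0.01,0,0],"twist":[0,0,0],"hand":25},{"translation":[0.015,0,0],"twist":[0,0,0],"hand":25},{"translation":[0.019,0,0],"twist":[0,0,0],"hand":25},{"translation":[0.019,0,0],"twist":[0,0,0],"hand":25}]'
for k in 1 2 3; do python3 -m creep '[{"translation":[0.001,0,0],"twist":[0,0,0],"hand":25},{"translation":[0.002,0,0],"twist":[0,0,0],"hand":25},{"translation":[0.003,0,0],"twist":[0,0,0],"hand":25},{"translation":[0.003,0,0],"twist":[0,0,0],"hand":25},{"translation":[0.003,0,0],"twist":[0,0,0],"hand":25}]'; done
python3 -c "
from h import *
goal(kp(.1,.036),.187,.05)"
```

```text
time: 6.3
tool_pos: [0.4652, -0.0782, 0.153]
tool_rot: [-2.904, 1.52, -2.803]
contact_force: [-0.4, 0.2, 0.2]
opening: 0.023
time: 6.8
tool_pos: [0.4651, -0.0783, 0.15]
tool_rot: [-2.902, 1.52, -2.801]
contact_force: [0.8, 0.2, -0.3]
opening: 0.0228
time: 7.3
tool_pos: [0.4649, -0.0784, 0.1472]
tool_rot: [-2.898, 1.52, -2.797]
contact_force: [-1.4, -0.9, 4.3]
opening: 0.0228
time: 7.8
tool_pos: [0.4645, -0.0785, 0.1442]
tool_rot: [-2.9, 1.519, -2.799]
contact_force: [-2.0, -1.1, 4.2]
opening: 0.0233
tool in box [-0.0615  0.0003  0.1442] F box [-2.1961 -0.5005  4.2335] T [-0.0618  0.4499 -0.0044] open 0.023268411744939325 t 7.8 q6 -0.3909797057514694
shift [-0.0087 -0.0002  0.0005] twist [-0.0052 -0.0009  0.0028]
```

```bash
for k in 1 2; do python3 -m creep '[{"translation":[0.001,0,0],"twist":[0,0,0],"hand":25},{"translation":[0.002,0,0],"twist":[0,0,0],"hand":25},{"translation":[0.002,0,0],"twist":[0,0,0],"hand":25},{"translation":[0.002,0,0],"twist":[0,0,0],"hand":25}]'; done
python3 -c "
from h import *
goal(kp(.1,.036),.187,.05)"
```

```text
time: 8.2
tool_pos: [0.4643, -0.0786, 0.1423]
tool_rot: [-2.9, 1.519, -2.8]
contact_force: [-2.4, -1.4, 5.7]
opening: 0.0227
time: 8.6
tool_pos: [0.4641, -0.0787, 0.1405]
tool_rot: [-2.898, 1.519, -2.798]
contact_force: [-2.3, 0.2, 6.8]
opening: 0.0232
tool in box [-0.062   0.0002  0.1405] F box [-2.1143  0.8537  6.7777] T [ 0.0209  0.3511 -0.0773] open 0.02315064620076898 t 8.6 q6 -0.39077170999126404
shift [-0.0124 -0.0001  0.0007] twist [-0.0053 -0.0013  0.0029]
```

```bash
for k in 1 2 3 ; do python3 -m creep '[{"translation":[0.001,0,0],"twist":[0,0,0],"hand":25},{"translation":[0.001,0,0],"twist":[0,0,0],"hand":25},{"translation":[0.001,0,0],"twist":[0,0,0],"hand":25}]'; done
python3 -c "
from h import *
goal(kp(.1,.036),.187,.05)"
```

```text
time: 8.9
tool_pos: [0.464, -0.0787, 0.1398]
tool_rot: [-2.895, 1.519, -2.794]
contact_force: [-2.7, -1.4, 7.1]
opening: 0.0226
time: 9.2
tool_pos: [0.464, -0.0787, 0.1392]
tool_rot: [-2.892, 1.519, -2.791]
contact_force: [-3.9, -0.6, 8.0]
opening: 0.0226
time: 9.5
tool_pos: [0.464, -0.0787, 0.1391]
tool_rot: [-2.882, 1.52, -2.781]
contact_force: [-4.0, 0.8, 12.5]
opening: 0.0229
tool in box [-0.0621  0.0002  0.1391] F box [-3.6286  1.9578 12.5053] T [ 0.2594  0.5141 -0.0338] open 0.02291678753113965 t 9.5 q6 -0.3905967177688328
shift [-0.0138 -0.0002  0.0008] twist [-0.0053 -0.0001  0.0035]
```

Contact is hard at z≈0.139: the force rose from 8 to 12.5 N with no travel, so the hatch is seated on the keeper (θ≈0.04). Now I close the fingers on the wing while holding the press.

```bash
for k in 1 2; do python3 -m creep '[{"translation":[0.001,0,0],"twist":[0,0,0],"hand":0},{"translation":[0.001,0,0],"twist":[0,0,0],"hand":0},{"translation":[0.001,0,0],"twist":[0,0,0],"hand":0}]' 15; done
python3 -c "
from h import *
goal(kp(.042,.033),.187,.042)"
```

```text
time: 9.8
tool_pos: [0.4635, -0.0789, 0.1391]
tool_rot: [-2.876, 1.519, -2.775]
contact_force: [-7.2, 0.2, 15.0]
opening: 0.012
time: 10.1
tool_pos: [0.4634, -0.0789, 0.1392]
tool_rot: [-2.865, 1.52, -2.764]
contact_force: [-5.3, 1.2, 13.7]
opening: 0.0119
tool in box [-0.0627  0.0003  0.1392] F box [-4.6785  2.7031 13.7331] T [0.3369 0.5756 0.0561] open 0.011913489614643438 t 10.1 q6 -0.39069008591003346
shift [ 0.0002 -0.0005 -0.0014] twist [-0.0048 -0.0079  0.0059]
```

```bash
for k in 1 2; do python3 -m creep '[{"translation":[0.001,0,0],"twist":[0.05,0,0],"hand":0},{"translation":[0.001,0,0],"twist":[0.1,0,0],"hand":0},{"translation":[0.001,0,0],"twist":[0.15,0,0],"hand":0},{"translation":[0.001,0,0],"twist":[0.15,0,0],"hand":0}]' 20; 
python3 -c "
from h import *
goal(kp(.042,.033),.187,.042)"; done
```

```text
time: 10.5
tool_pos: [0.4634, -0.0789, 0.1392]
tool_rot: [-2.704, 1.52, -2.755]
contact_force: [-4.5, 0.3, 13.5]
opening: 0.0119
tool in box [-0.0627  0.0003  0.1392] F box [-4.2431  1.6223 13.5117] T [ 0.2665  0.6832 -0.0239] open 0.011862742651269001 t 10.5 q6 -0.23916948323356035
shift [ 0.0003 -0.0007 -0.0012] twist [-0.1563 -0.0068  0.0068]
time: 10.9
tool_pos: [0.4632, -0.0788, 0.1392]
tool_rot: [-2.547, 1.521, -2.749]
contact_force: [-5.8, 1.1, 13.7]
opening: 0.0122
tool in box [-0.0628  0.0003  0.1392] F box [-5.1825  2.7628 13.6592] T [ 0.3092  0.663  -0.0423] open 0.012162909322058144 t 10.9 q6 -0.08766043672765923
shift [ 0.0002 -0.0009 -0.0009] twist [-0.3078 -0.0059  0.0074]
```

The knob is at about 0.49, past the keeper's edge, with no jam. I'll keep turning.

```bash
for k in 1 2 3; do python3 -m creep '[{"translation":[0.001,0,0],"twist":[0.05,0,0],"hand":0},{"translation":[0.001,0,0],"twist":[0.1,0,0],"hand":0},{"translation":[0.001,0,0],"twist":[0.15,0,0],"hand":0},{"translation":[0.001,0,0],"twist":[0.2,0,0],"hand":0},{"translation":[0.001,0,0],"twist":[0.2,0,0],"hand":0}]' 20; 
python3 -c "
from h import *
goal(kp(.042,.033),1.57,.042)"; done
```

```text
time: 11.4
tool_pos: [0.4631, -0.0788, 0.1392]
tool_rot: [-2.338, 1.521, -2.742]
contact_force: [-5.0, 0.6, 14.3]
opening: 0.0122
tool in box [-0.063   0.0004  0.1392] F box [-4.6102  1.9861 14.3292] T [ 0.4491  0.7603 -0.092 ] open 0.012170653495819765 t 11.4 q6 0.11384529184023662
shift [ 0.0003 -0.001  -0.0006] twist [0.8737 0.0017 0.0094]
time: 11.9
tool_pos: [0.463, -0.0787, 0.1392]
tool_rot: [-2.132, 1.521, -2.736]
contact_force: [-5.5, 0.5, 14.0]
opening: 0.0119
tool in box [-0.063   0.0005  0.1392] F box [-5.1195  2.0963 14.0006] T [ 0.4643  0.6982 -0.0841] open 0.011909608470506485 t 11.9 q6 0.3152849920756854
shift [ 0.0003 -0.0012 -0.0003] twist [0.6723 0.0029 0.0087]
time: 12.4
tool_pos: [0.4629, -0.0787, 0.1392]
tool_rot: [-1.925, 1.522, -2.731]
contact_force: [-5.2, 1.0, 14.3]
opening: 0.0116
tool in box [-0.0631  0.0006  0.1392] F box [-4.7251  2.5136 14.2848] T [ 0.4962  0.7544 -0.1045] open 0.011613674998355887 t 12.4 q6 0.5168293787363271
shift [ 0.0003 -0.0011  0.    ] twist [0.4707 0.004  0.0079]
```

```bash
for k in 1 2; do python3 -m creep '[{"translation":[0.001,0,0],"twist":[0.05,0,0],"hand":0},{"translation":[0.001,0,0],"twist":[0.1,0,0],"hand":0},{"translation":[0.001,0,0],"twist":[0.15,0,0],"hand":0},{"translation":[0.001,0,0],"twist":[0.2,0,0],"hand":0},{"translation":[0.001,0,0],"twist":[0.2,0,0],"hand":0}]' 20; done
for k in 1 2 ; do python3 -m creep '[{"translation":[0.001,0,0],"twist":[0.02,0,0],"hand":0},{"translation":[0.001,0,0],"twist":[0.03,0,0],"hand":0},{"translation":[0.001,0,0],"twist":[0.03,0,0],"hand":0}]' 20; 
python3 -c "
from h import *
goal(kp(.042,.033),1.57,.042)"; done
```

```text
time: 12.9
tool_pos: [0.4628, -0.0786, 0.1392]
tool_rot: [-1.72, 1.522, -2.728]
contact_force: [-4.5, -0.2, 14.8]
opening: 0.0121
time: 13.4
tool_pos: [0.4628, -0.0785, 0.1392]
tool_rot: [-1.515, 1.523, -2.724]
contact_force: [-4.7, 0.1, 14.7]
opening: 0.0117
time: 13.7
tool_pos: [0.4627, -0.0785, 0.1392]
tool_rot: [-1.478, 1.523, -2.718]
contact_force: [-4.5, 0.9, 13.9]
opening: 0.012
tool in box [-0.0632  0.0008  0.1392] F box [-4.0224  2.1909 13.8677] T [0.5053 0.8224 0.0017] open 0.011974416166031777 t 13.7 q6 0.9501148216605245
shift [ 0.0002 -0.0009  0.0008] twist [0.0373 0.0061 0.0054]
time: 14.0
tool_pos: [0.4627, -0.0784, 0.1392]
tool_rot: [-1.44, 1.524, -2.71]
contact_force: [-4.7, 1.3, 14.0]
opening: 0.012
tool in box [-0.0632  0.0009  0.1392] F box [-4.1001  2.5625 14.0041] T [0.5377 0.8119 0.0204] open 0.011974111548345387 t 14.0 q6 0.9804328413421837
shift [ 0.0002 -0.0009  0.0009] twist [0.0069 0.0065 0.0047]
```

```bash
for k in 1 2 3; do python3 -m creep '[{"translation":[0.001,0,0],"twist":[0.02,0,0],"hand":0},{"translation":[0.001,0,0],"twist":[0.02,0,0],"hand":0},{"translation":[0.001,0,0],"twist":[0.02,0,0],"hand":0}]' 20 | head -0; 
python3 -c "
from h import *
goal(kp(.042,.033),1.57,.042)"; done
python3 -c "
from h import *
t=robot.read_camera('side');cv2.imwrite('pics/s4.png',cv2.resize(t[80:220,220:400],None,fx=3.5,fy=3.5,interpolation=2))"
```

```text
tool in box [-0.0632  0.0009  0.1392] F box [-3.2518  1.7846 13.7082] T [0.545  0.7408 0.1762] open 0.011999238283365958 t 14.3 q6 1.000127626744755
shift [ 0.0002 -0.0009  0.0009] twist [-0.0127  0.007   0.0042]
tool in box [-0.0632  0.0008  0.1392] F box [-4.8883  1.2103 14.2299] T [0.5602 0.7842 0.4018] open 0.01214610272161229 t 14.6 q6 1.0194934846037653
shift [ 0.0002 -0.0009  0.0008] twist [-0.0317  0.0077  0.0035]
tool in box [-0.0632  0.0008  0.1392] F box [-3.9833  1.6206 14.008 ] T [0.5118 0.7578 0.494 ] open 0.012279623808350286 t 14.9 q6 1.0387097592193406
shift [ 0.0002 -0.0009  0.0009] twist [-0.0504  0.0084  0.0031]Exception ignored on flushing sys.stdout:
BrokenPipeError: [Errno 32] Broken pipe
Exception ignored on flushing sys.stdout:
BrokenPipeError: [Errno 32] Broken pipe
Exception ignored on flushing sys.stdout:
BrokenPipeError: [Errno 32] Broken pipe
```

View pics/s4.png

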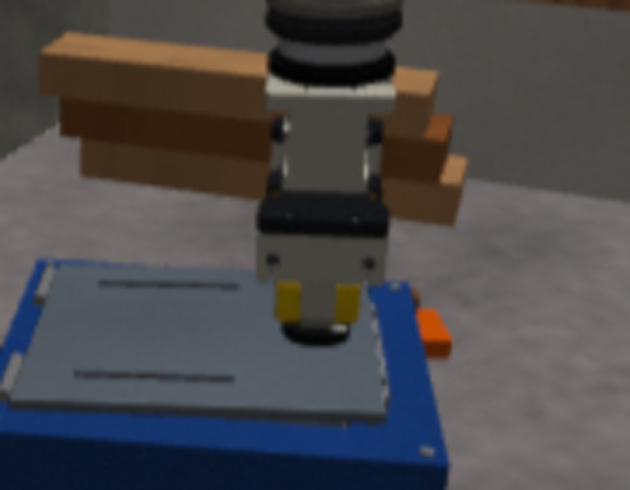

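The wing is square to the front edge and the torque climbed to 0.4–0.5 N m, so the knob is at its hard stop. I'll relax the twist, ease the press, open and lift off.

```bash
python3 -m creep '[{"translation":[0.001,0,0],"twist":[-0.02,0,0],"hand":0},{"translation":[0.0005,0,0],"twist":[-0.02,0,0],"hand":0},{"translation":[0.0003,0,0],"twist":[-0.02,0,0],"hand":40},{"translation":[0.0,0,0],"twist":[-0.02,0,0],"hand":40},{"translation":[0,0,0],"twist":[-0.02,0,0],"hand":40}]' 15
python3 -m creep '[{"translation":[-0.005,0,0],"twist":[0,0,0],"hand":40},{"translation":[-0.02,0,0],"twist":[0,0,0],"hand":40},{"translation":[-0.05,0,0],"twist":[0,0,0],"hand":40},{"translation":[-0.09,0,0],"twist":[0,0,0],"hand":40},{"translation":[-0.12,0,0],"twist":[0,0,0],"hand":40}]'
python3 -c "
from h import *
goal((-.2,.25,.28),1.57,0)"
```

```text
time: 15.45
tool_pos: [0.4636, -0.079, 0.1396]
tool_rot: [-1.315, 1.526, -2.623]
contact_force: [1.3, -4.7, 5.6]
opening: 0.0315
time: 15.95
tool_pos: [0.4681, -0.0758, 0.2611]
tool_rot: [-1.335, 1.526, -2.642]
contact_force: [-0.1, 0.0, -1.2]
opening: 0.0368
tool in box [-0.0573  0.0018  0.2611] F box [-0.1104  0.0824 -1.1546] T [ 0.0487 -0.0346  0.0323] open 0.03681825015832244 t 15.95 q6 1.01415454059266
shift [-0.015  -0.1506 -0.2437] twist [-0.0301  0.0097  0.0433]
```

```bash
python3 -m creep '[{"translation":[-0.01,-0.01,-0.04],"twist":[0,0,0],"hand":40},{"translation":[-0.01,-0.02,-0.09],"twist":[0,0,0],"hand":40},{"translation":[-0.01,-0.03,-0.14],"twist":[0,0,0],"hand":40},{"translation":[-0.01,-0.04,-0.18],"twist":[0,0,0],"hand":40},{"translation":[-0.01,-0.04,-0.21],"twist":[0,0,0],"hand":40}]'
python3 - <<'E'
from h import *
t=robot.read_camera('top');s=robot.read_camera('side')
cv2.imwrite('pics/c5.png',np.hstack([cv2.resize(t[110:290,180:420],None,fx=1.8,fy=1.8,interpolation=2),cv2.resize(s[90:270,200:380],None,fx=1.8,fy=1.8,interpolation=2)]))
a,b=yellow(t),yellow(s);print(a,b);p,e=tri(a[0],b[0]);print(BR.T@(p-BC),e)
q=cv2.boxPoints(a[2]);print(np.array([BR.T@(onz("top",u,.14)-BC) for u in q]))
E
```

```text
time: 16.45
tool_pos: [0.3725, 0.1188, 0.2705]
tool_rot: [-1.374, 1.525, -2.68]
contact_force: [1.1, 0.1, -0.2]
opening: 0.0367
(array([298.0231, 225.7769]), np.int32(130), ((298.0871887207031, 225.62387084960938), (21.55109214782715, 6.130089282989502), 73.3007583618164)) (array([309.3462, 160.5769]), np.int32(78), ((310.5, 160.5), (23.0, 3.0), -0.0))
[-0.0587  0.0002  0.1409] 0.0014044172564869125
[[-0.0373  0.0058  0.14  ]
 [-0.0371 -0.006   0.14  ]
 [-0.0781 -0.006   0.14  ]
 [-0.0783  0.0057  0.14  ]]
```

View pics/c5.png

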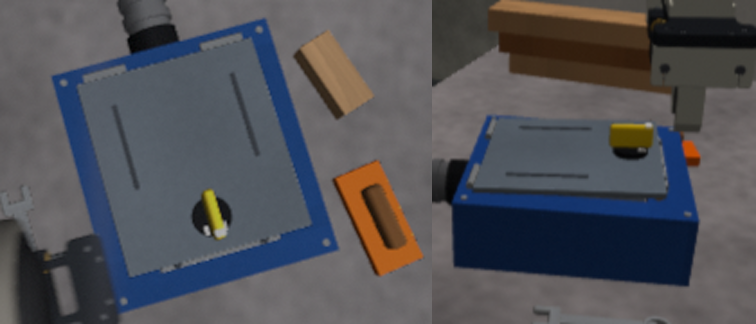

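```bash
python3 - <<'E'
from h import *
def pan(th,x,y,z): return box([.125+x*np.cos(th)+z*np.sin(th),y,.09-x*np.sin(th)+z*np.cos(th)])
for th in(0,.042,.07,.1): print(th,[proj(n,pan(th,-.23,.105,z)) for n in("side","top") for z in(0,.008)])
print(BR.T@(tri((252.8,263.3),(328.3,197.2))[0]-BC))
s=robot.read_camera('side')
cv2.imwrite('pics/c6.png',cv2.resize(s[170:220,290:360],None,fx=10,fy=10,interpolation=cv2.INTER_NEAREST))
E
```

```text
0 [array([330.5248, 204.9106]), array([330.993, 201.571]), array([251.767 , 264.1621]), array([251.8027, 264.3002])]
0.042 [array([330.9909, 200.8679]), array([331.2979, 197.4807]), array([251.7822, 264.229 ]), array([251.7716, 264.2018])]
0.07 [array([331.1932, 198.1424]), array([331.3909, 194.7267]), array([251.7611, 264.1623]), array([251.7188, 264.0217])]
0.1 [array([331.312 , 195.1981]), array([331.391 , 191.7547]), array([251.7102, 263.9893]), array([251.6331, 263.7246])]
[-0.1011  0.1023  0.1062]
```

View pics/c6.png

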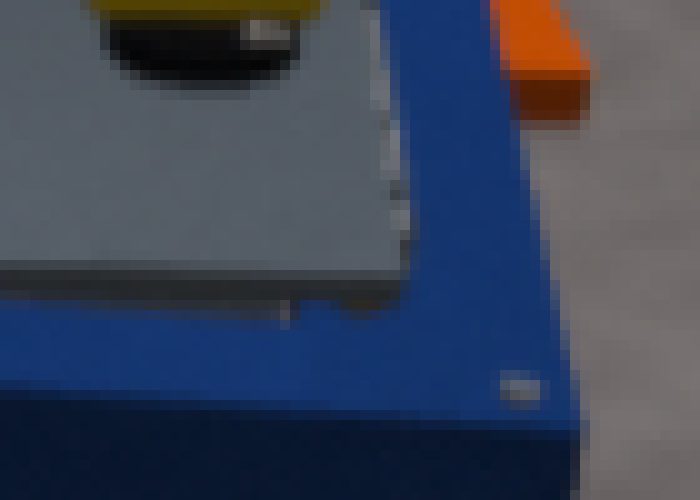

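The panel's front corner sits at (330.5, 196.8) on top and about 200 underneath. The θ≈0.042 projection predicts 197.5 and 200.9, and resting on the pins at 0.09–0.1 rad would put the top at about 192. So the latch is holding the hatch on the keeper.

```bash
python3 -c "
from cell import robot
print(robot.observe()['contact_force']);print(robot.hand_in())"
```

```text
[ 0.24579403  0.38218531 -0.10169253]
the job is handed in; nothing more can be done
None
```

The hatch is shut and locked, and I handed the job in at about 17 s with the arm clear of everything.

- **Closing:** I swung the hatch down with closed fingertips on the panel, then pressed on the knob flange. At about 0.04 rad the force rose from 8 to 12.5 N with no further travel, which is the keeper.
- **Locking:** I held a downward press of about 14 N (about 15 N in all, side force included; one reading peaked near 17 N) and turned the wing from about 0.19 rad clockwise to the hard stop. There was no jam at the keeper's edge. I then relaxed the twist, let go and backed off.

**Last checks:**
- **Wing:** in the top picture it is square to the front edge (about 1.57 rad), with the white patch to the front.
- **Hatch height:** the panel's front corner in the side view fits about 0.045 rad, so the hatch is still on the keeper with nothing touching it. A rougher estimate from the centre of the yellow wing came out about 4 mm higher. I put less weight on it, because the two cameras see different faces of the wing.
- **Contact and surroundings:** the contact force is about 0, and I touched nothing else on the bench.

**One blemish:** I kept twisting a little at the hard stop, up to about 0.5 N m, before relaxing it.

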